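Draw the worn insert out of the crosscut sled and lay it on the blank as the pattern

ROBOT

A 7-joint arm with a two-finger parallel gripper is mounted at the origin on a cart in front of the work surface, level with it; the furniture and walls round the work are solid. World frame = base frame: x ahead of the robot, y to its left, z up, the work surface at z = 0. Lengths are in m, angles in rad, forces in N, time in s.
With the tool pointing down it reaches from about 0.425 to 0.925 m from the base axis. Payload 6.8 kg.
Tool frame: the origin (TCP) lies midway between the tips of the shut fingers; the grasp point (between the pads) lies 19 mm behind it; z points along the fingers, y is the line along which they close (so a half turn about z gives the same grasp; the last joint's range is limited). The gripper opens to 85 mm and grips with 20 to 120 N. Pads are 22 mm wide; open, the fingers measure 114 mm over their backs; the gripper's body (76 mm by 85 mm) begins 54 mm behind the grasp point. The pads swing forward as they close: fully open they stand 13 mm farther back than shut.
Start: joints at [1.159, 0.477, 0.022, 1.555, -0.011, 1.109, -0.083], TCP at [0.202, -0.644, 0.231] pointing down, gripper open.
Joint ranges: [-2.96, 2.96], [-0.34, 2.1], [-1.41, 1.46], [0.24, 2.44], [-1.37, 4.51], [0.17, 1.92], [-2.96, 2.96]. Speed limits (rad/s): [2.39, 2.39, 3.14, 3.14, 3.14, 3.14, 3.14].

INTERFACE

Orientations are given as a rotation vector (axis times angle).
In Python, from bench import get_obs, grab_frame, camera_params, r gives the robot as it stands.
- The arm moves only by the shell command python3 -m jog 'ROWS' [FORCE]. ROWS is JSON, a list of rows, each an object of numbers: "rx", "ry", "rz": the turn, a rotation vector about the world's x, y, z scaled (see below); "x", "y", "z": the shift along the world's x, y, z scaled (see below); "jaw": the opening, from -1 (shut) to 1 (fully open). In form: [{"rx": .., "ry": .., "rz": .., "x": .., "y": .., "z": .., "jaw": ..}, ...]. A call has 1 to 8 rows; each row shifts and turns the commanded pose from where the row before left it; what a row does not reach is not made up. The controller multiplies each number of a shift by 60 mm and each number of a turn by 10 degrees. A row lasts 1/8 s, in which the tool goes at most 62.5 mm and 10.7 degrees, less where a joint would pass 70% of its speed; a pose out of reach is approached as far as the arm can. A call with a number of a shift or a turn outside -1 to 1 is refused whole. A call with a gripper value outside its range is refused whole. The fingers move at their own pace and stop on an object; FORCE is the grip in N (left out, the last holds). Time passes only in rows, so rows that do not move let the fingers close. It gives the time, the measured TCP pose, the force, the opening and the grip force at its end, in the units of the state.
- get_obs(): the state, without advancing time (a new reading comes with each control period).
- grab_frame(name): name is "scene" or "top"; returns the picture (420x560x3 uint8, red, green, blue); there is no depth.
- camera_params(name): a dict with "fx", "fy", "cx", "cy" (pixels), "R" (3x3) and "t" (3): a world point X has camera coordinates R X + t. Camera axes: x right, y down, z forward; pixel columns grow to the right and rows downward; lengths in m; the calibration is good to about 2 mm. A picture is of the moment at which its call begins. camera_params takes no time and is no camera call.
- r.hand_in(): hands the job in; it is judged then, once.
The state is a dict: "clock": time; "joints": joint angles; "qvel": joint speeds; "tau": joint torques, N m; "tcp_pos": TCP position; "orientation": TCP orientation; "contact_force": force on the tool from outside, world axes, zero at the start; "moment": the same for the moment, N m; "grip_width": finger opening in m; "gripper_force": force on a finger pad.
Only numpy, scipy, OpenCV 4.12 (cv2) and the standard library are available. Lean on these libraries where they do the work, as an engineer would, in place of code of your own. Each camera call takes 0.05 s, during which the arm holds its last target. There are 200 camera calls.

TASK

The zero-clearance insert of the crosscut sled is worn and a new one has to be marked out from it. It lies flush in its channel with no room for fingers at its sides, so press lightly on top of it, draw it toward you out of its ball catch until a good third of it overhangs the front edge of the sled (not so far that it tips off), then take that end by its sides, lift it out and lay it flat, square and centred along the board blank on the sled, ready to be traced. The channel's floor is thin and slit: push only as hard as it takes to drag the insert along and never lean on it, do not drop it, and leave the other things lying where they are.

Things in the scene. Friction and masses are not known exactly. Their poses are not given: they have to be found in the camera images.
- sled: Plywood crosscut sled, heavy, standing still. Deck 260 mm deep (x), y = -215 to +105 mm, top 20 mm and underside 8 mm above the table. Origin: at table height under the deck's front edge, on the channel's centre line; x along the channel away from the robot, y left, z up. Channel 50 mm wide, 7 mm deep (waxed floor at z = 13 mm), open at the front (x = 0), ending at x = 182 mm
- fence_foot (a point): Foot of the sled's wooden fence, 55 mm high above the deck, which stands right across the deck 234 mm behind its front edge; the point lies on deck height, on the channel's line; axes of the sled
- plunger (a point): Brass spring ball plunger in the channel's left wall, 30 mm behind the front edge, at the wall, half the insert's thickness deep. Its ball sits in a notch in the insert's left side and holds the insert with about 4 N; once out, it only drags a little
- channel_floor (a joint): The thin plywood floor of the channel, slit by the saw, that bears the insert: how far it is bent down, in m, 0 unloaded (a noisy reading; the wrist force tells more). It gives 1 mm per 10 N, so the insert sinks a little under the finger; more than 1.7 mm (17 N) is too much for it
- insert: The worn insert: dark brown hardboard plate 180 x 48 x 7 mm, about 0.1 kg, with a saw kerf along it; in the channel it is flush with the deck, its front end even with the sled's front edge, with 2 mm of play in all across. Origin: centre of its underside; x along the 180 mm, y along the 48 mm, z up; in the channel its axes are the sled's and its origin is at the sled's x = 90 mm
- insert_top (a point): Centre of the insert's top face, axes of the insert. Press anywhere near here: shut fingertips slip on it if pressed too lightly (under some 8 to 10 N while it is in its catch). Pulling changes the push, so read it and trim the height as you go, and keep it under 17 N
- blank: The blank for the new insert: plain medium-brown board 226 x 90 x 9 mm, 0.3 kg, loose, lying on the sled's deck to the right of the channel, roughly along it. Origin: centre of its underside; x along its 226 mm, y along its 90 mm, z up; its top is 29 mm above the table
- chrome_wheel: Bystander: chromed handwheel lying flat, 127 mm wide, 26 mm high, on the saw table to the left, nearer to the robot than the sled; origin: centre of its underside
- pencil: Bystander: flat carpenter's pencil, 164 x 14 x 8 mm, on the saw table in front of the sled's right half; origin: centre of its underside, y along its length
- wedge: Bystander: hardwood wedge, 100 x 26 x 20 mm, on the right wing beside the sled; origin: centre of its underside, y along its length
- arbor_wrench: Bystander: flat steel arbor wrench, 231 x 48 x 6 mm, on the right wing, nearer to the robot than the sled; origin: centre of its underside, y along its length

How it is judged:
On the way, in this order (a step that is already met when the one before it is completed fails the run):
1. the insert is drawn toward the robot along its channel, still lying flat in it, until 60 to 90 mm of it overhang the sled's front edge (x of insert in the frame of sled between 0 and 0.03 m and z of insert in the frame of sled below 0.0155 m and angle between insert's own z axis and vertical below 0.06 rad), for 0.2 s.
2. the insert is gripped and lifted at least 25 mm out of its channel (z of insert in the frame of sled above 0.038 m and contact force between the fingers and insert above 2 N), for 0.2 s.
At the end, for the whole second after the job is handed in: the insert lies at rest, flat on the blank, its centre within 18 mm of the blank's centre along the length and 12 mm across, its length within 0.09 rad (5 degrees) of the blank's, either way round; the blank still lies flat on the sled's deck (z of insert in the frame of blank between 0.007 and 0.0115 m and x of insert in the frame of blank between -0.018 and 0.018 m and y of insert in the frame of blank between -0.012 and 0.012 m and angle between the x axis of insert and the x axis of blank, either way round below 0.09 rad and z of blank in the frame of sled between 0.018 and 0.022 m and linear speed of insert below 0.01 m/s); the robot touches nothing.
It fails at once if the channel floor under the insert is bent down by more than 1.7 mm (a push of about 17 N): leaned on too hard (value of joint channel_floor above 0.0017 m).
It fails at once if the insert tips off the sled or hangs down by more than 0.4 rad (angle between insert's own z axis and vertical above 0.4 rad).
It fails at once if the insert falls freely (over 0.6 m/s with no finger on it: dropped from more than about 20 mm) (linear speed of insert above 0.6 m/s and contact force between the fingers and insert below 0.1 N).
It fails at once if the blank is shoved by more than 25 mm (distance of blank from where it was at the start of the episode above 0.025 m).
It fails at once if a bystander is moved by more than 30 mm (distance of any of chrome_wheel, pencil, wedge, arbor_wrench from where it was at the start of the episode above 0.03 m).
It also fails if it takes over 58 s, if anything falls off the work surface, if the arm or the gripper's body presses on something with over 40 N, if the wrist force passes 120 N, or if a joint passes its speed limit or range.

## Working session

There is one attempt and no reset: what is moved stays moved. The work goes in short steps, Python scripts to look and compute and a shell command to move; the robot and the scene stay as the last step left them, time stands still between calls to the robot, and variables do not carry over. Pictures are saved under pics/ and viewed, at most 10 in all, crops included, and the job is handed in when it is done.

```bash
mkdir -p pics
python3 - <<'E'
from bench import get_obs, grab_frame, camera_params
import cv2,numpy as np
for n in("scene","top"):
    cv2.imwrite(f"pics/{n}0.png",cv2.resize(grab_frame(n)[:,:,::-1],None,fx=1.4,fy=1.4,interpolation=cv2.INTER_CUBIC))
    p=camera_params(n);print(n,p['fx'],p['cx'],p['cy'],np.round(p['R'],3).tolist(),np.round(p['t'],3))
o=get_obs();print({k:np.round(v,3) for k,v in o.items()})
E
```

```text
scene 491.4872907912369 283.8558152933755 214.0571792217826 [[-0.799, -0.602, 0.011], [-0.47, 0.612, -0.636], [0.376, -0.513, -0.772]] [0.375 0.383 0.936]
top 422.19211885088777 278.89020019496746 195.06959907835417 [[-0.003, -1.0, 0.007], [-0.99, 0.002, -0.138], [0.138, -0.007, -0.99]] [-0.139  0.601  1.008]
{'clock': np.float64(0.1), 'joints': array([ 1.159,  0.478,  0.022,  1.556, -0.011,  1.109, -0.083]), 'qvel': array([-0.   , -0.003,  0.   , -0.003,  0.002, -0.001, -0.001]), 'tau': array([ 4.0000e-03, -5.9776e+01,  1.6140e+00, -2.8196e+01,  1.3000e-02,
        5.0000e-03, -0.0000e+00]), 'tcp_pos': array([ 0.202, -0.644,  0.23 ]), 'orientation': array([-3.104e+00, -4.750e-01,  1.000e-03]), 'contact_force': array([ 0.383,  0.516, -0.276]), 'moment': array([-0.007, -0.016,  0.01 ]), 'gripper_force': np.float64(0.0), 'grip_width': np.float64(0.085)}
```

View pics/top0.png

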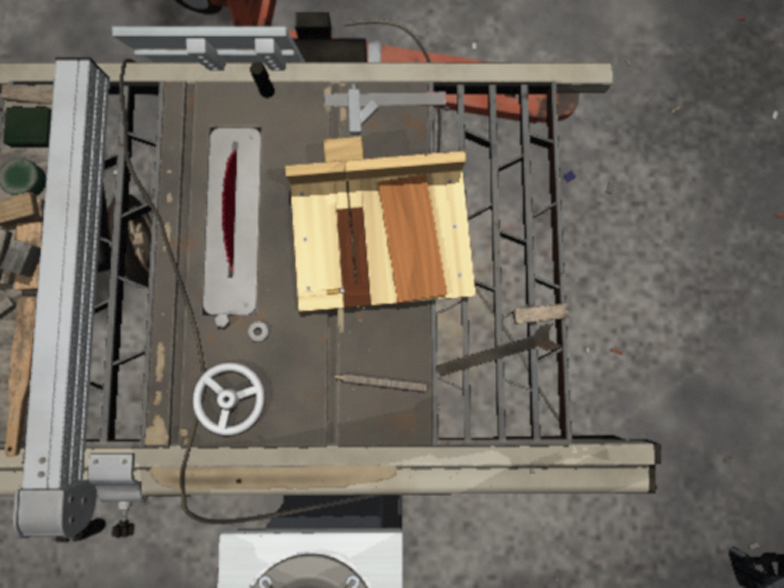

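View pics/scene0.png

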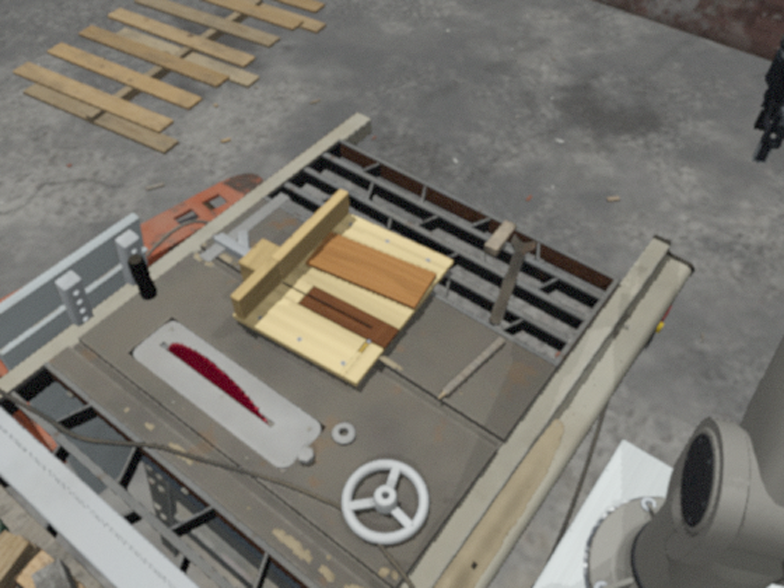

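The top view shows the insert at about (338,209)–(370,304), the blank at about (379,183)–(446,298), and the sled's front edge from (298,311) to (474,296). The pencil is in front at (335–428,376–388) and the wheel at (228,398), all in 1.4x pixels. The scene view agrees.

```bash
cat > h.py <<'E'
from bench import get_obs, grab_frame, camera_params
import cv2,numpy as np
from scipy.spatial.transform import Rotation as Rot
def back(n,uv,z):
    p=camera_params(n);R=np.array(p['R']);t=np.array(p['t']);uv=np.atleast_2d(uv).astype(float)
    d=np.c_[(uv[:,0]-p['cx'])/p['fx'],(uv[:,1]-p['cy'])/p['fy'],np.ones(len(uv))]@R
    c=-R.T@t
    return (c+d*((z-c[2])/d[:,2])[:,None])[:,:2]
def rect(n,seed,z,tol=18,img=None):
    """region of colour like the seed, as rectangle in the plane z"""
    im=cv2.cvtColor(grab_frame(n) if img is None else img,cv2.COLOR_RGB2LAB).astype(int)
    x,y=seed;ref=np.median(im[y-3:y+4,x-3:x+4].reshape(-1,3),0)
    m=(np.abs(im-ref)*[.6,1,1]).max(2)<tol
    m=cv2.morphologyEx(m.astype(np.uint8),cv2.MORPH_CLOSE,np.ones((5,5)))
    m=cv2.morphologyEx(m,cv2.MORPH_OPEN,np.ones((5,5)))
    l=cv2.connectedComponents(m)[1];m=(l==l[y,x]).astype(np.uint8)
    c=max(cv2.findContours(m,cv2.RETR_EXTERNAL,cv2.CHAIN_APPROX_NONE)[0],key=len)[:,0]
    P=back(n,c,z)
    (cx,cy),s,a=cv2.minAreaRect((P*1000).astype(np.float32))
    b=cv2.boxPoints(((cx,cy),s,a));e=[b[1]-b[0],b[2]-b[1]];e=max(e,key=np.linalg.norm)
    yaw=np.arctan(e[1]/e[0])
    return np.round([cx,cy],1),np.round(s,1),round(float(np.degrees(yaw)),2)
E
python3 - <<'E'
from h import *
im=grab_frame("top"); s=grab_frame("scene")
for tol in(12,18):
  print("insert",rect("top",(259,180),.02,tol,im),rect("scene",(237,222),.02,tol,s))
  print("blank",rect("top",(294,170),.029,tol,im),rect("scene",(265,192),.029,tol,s))
v=lambda *a:np.array(a)/1.4
print("ins corners",back("top",v((338,209),(363,207),(370,304),(344,306)),.02).round(3).tolist())
print("blank c",back("top",v((379,183),(427,179),(446,295),(394,302)),.029).round(3).tolist())
print("deck c",back("top",v((298,311),(474,296)),.02).round(3).tolist())
print("pencil",back("top",v((335,376),(428,388)),.008).round(3).tolist())
o=get_obs();print(Rot.from_rotvec(o['orientation']).as_matrix().round(3).tolist())
E
```

```text
insert (array([635.1, -73. ]), array([180. ,  46.7]), 4.96) (array([633.9, -72.4]), array([180.8,  45.1]), 4.82)
blank (array([ 664.3, -180. ]), array([215.5,  90. ]), 9.03) (array([ 660.1, -177.1]), array([215.7,  95.6]), 8.64)
insert (array([636.1, -64.6]), array([673.6, 906.5]), -89.9) (array([580.3,  45.4]), array([596.4, 653.7]), -10.91)
blank (array([ 669. , -172.3]), array([235.4, 106.3]), 8.4) (array([ 660.2, -117.6]), array([236., 319.]), -85.66)
ins corners [[0.723, -0.045], [0.727, -0.091], [0.548, -0.104], [0.544, -0.057]]
blank c [[0.77, -0.12], [0.778, -0.209], [0.563, -0.24], [0.551, -0.147]]
deck c [[0.536, 0.025], [0.562, -0.292]]
pencil [[0.42, -0.041], [0.398, -0.208]]
[[0.954, 0.299, -0.0], [0.299, -0.954, 0.001], [-0.0, -0.001, -1.0]]
```

```bash
python3 -m jog '[{"x":0.6,"y":0.78,"rz":-0.2,"jaw":-1},{"x":0.6,"y":0.78,"rz":-0.2,"jaw":-1},{"x":0.6,"y":0.78,"rz":-0.2,"jaw":-1},{"x":0.6,"y":0.78,"rz":-0.2,"jaw":-1},{"x":0.6,"y":0.78,"rz":-0.2,"jaw":-1},{"x":0.6,"y":0.78,"rz":-0.2,"jaw":-1},{"x":0.6,"y":0.78,"jaw":-1},{"x":0.6,"y":0.78,"jaw":-1}]' 40
python3 -m jog '[{"x":0.6,"y":0.78,"z":-0.3,"jaw":-1},{"x":0.6,"y":0.78,"z":-0.3,"jaw":-1},{"x":0.6,"y":0.78,"z":-0.3,"jaw":-1},{"x":0.6,"y":0.78,"z":-0.3,"jaw":-1},{"jaw":-1},{"jaw":-1}]'
```

```text
validation failed for argument at $[0]...
validation failed for argument at $[0]...
```

```bash
python3 -m jog '[{"rx":0,"ry":0,"rz":-0.2,"x":0.6,"y":0.78,"z":0,"jaw":-1},{"rx":0,"ry":0,"rz":-0.2,"x":0.6,"y":0.78,"z":0,"jaw":-1},{"rx":0,"ry":0,"rz":-0.2,"x":0.6,"y":0.78,"z":0,"jaw":-1},{"rx":0,"ry":0,"rz":-0.2,"x":0.6,"y":0.78,"z":0,"jaw":-1},{"rx":0,"ry":0,"rz":-0.2,"x":0.6,"y":0.78,"z":0,"jaw":-1},{"rx":0,"ry":0,"rz":-0.2,"x":0.6,"y":0.78,"z":0,"jaw":-1},{"rx":0,"ry":0,"rz":0,"x":0.6,"y":0.78,"z":0,"jaw":-1},{"rx":0,"ry":0,"rz":0,"x":0.6,"y":0.78,"z":0,"jaw":-1}]' 40
```

```text
clock: 1.2
tcp_pos: [0.4908, -0.2681, 0.2314]
orientation: [3.138, 0.148, 0.0]
contact_force: [-0.1, -0.1, 0.6]
grip_width: 0.0003
gripper_force: 0.0
```

```bash
python3 -m jog '[{"rx":0,"ry":0,"rz":0,"x":0.51,"y":0.66,"z":-0.54,"jaw":-1},{"rx":0,"ry":0,"rz":0,"x":0.51,"y":0.66,"z":-0.54,"jaw":-1},{"rx":0,"ry":0,"rz":-0.05,"x":0.51,"y":0.66,"z":-0.54,"jaw":-1},{"rx":0,"ry":0,"rz":0,"x":0.51,"y":0.66,"z":-0.54,"jaw":-1},{"rx":0,"ry":0,"rz":0,"x":0.51,"y":0.66,"z":-0.54,"jaw":-1},{"rx":0,"ry":0,"rz":0,"x":0,"y":0,"z":-0.2,"jaw":-1},{"rx":0,"ry":0,"rz":0,"x":0,"y":0,"z":-0.1,"jaw":-1},{"rx":0,"ry":0,"rz":0,"x":0,"y":0,"z":0,"jaw":-1}]'
python3 - <<'E'
from h import *
cv2.imwrite("pics/a.png",cv2.resize(grab_frame("scene")[120:320,120:400,::-1],None,fx=2.5,fy=2.5))
print(get_obs()['contact_force'])
E
```

```text
clock: 2.2
tcp_pos: [0.6423, -0.0737, 0.0514]
orientation: [3.138, 0.131, -0.001]
contact_force: [0.1, -0.3, 0.5]
grip_width: 0.0001
gripper_force: 0.0
[-0.96866264 -0.52809007 -0.54217739]
```

View pics/a.png

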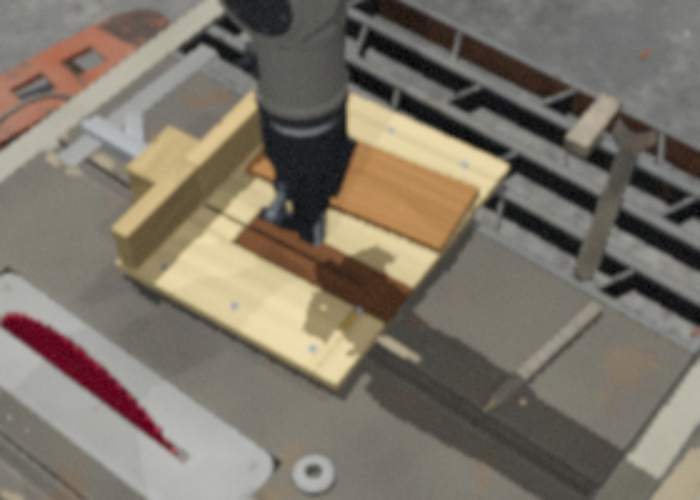

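The shut fingers hang over the insert at about (315,240) in the crop. Next I descend slowly.

```bash
python3 -m jog '[{"rx":0,"ry":0,"rz":0,"x":0,"y":0,"z":-0.2,"jaw":-1},{"rx":0,"ry":0,"rz":0,"x":0,"y":0,"z":-0.15,"jaw":-1},{"rx":0,"ry":0,"rz":0,"x":0,"y":0,"z":-0.1,"jaw":-1},{"rx":0,"ry":0,"rz":0,"x":0,"y":0,"z":-0.03,"jaw":-1},{"rx":0,"ry":0,"rz":0,"x":0,"y":0,"z":0,"jaw":-1}]'
```

```text
clock: 2.88
tcp_pos: [0.643, -0.0716, 0.0224]
orientation: [-3.139, -0.135, 0.0]
contact_force: [-1.1, -0.5, -0.1]
grip_width: 0.0001
gripper_force: 0.0
```

```bash
python3 -m jog '[{"rx":0,"ry":0,"rz":0,"x":0,"y":0,"z":-0.02,"jaw":-1},{"rx":0,"ry":0,"rz":0,"x":0,"y":0,"z":0,"jaw":-1}]';python3 -m jog '[{"rx":0,"ry":0,"rz":0,"x":0,"y":0,"z":-0.015,"jaw":-1},{"rx":0,"ry":0,"rz":0,"x":0,"y":0,"z":0,"jaw":-1}]'
```

```text
clock: 3.12
tcp_pos: [0.643, -0.0717, 0.0214]
orientation: [3.139, 0.134, 0.0]
contact_force: [-0.6, -0.2, 0.2]
grip_width: -0.0001
gripper_force: 0.0
clock: 3.38
tcp_pos: [0.6429, -0.0717, 0.0204]
orientation: [3.139, 0.134, -0.0]
contact_force: [0.5, -0.4, 0.1]
grip_width: 0.0001
gripper_force: 0.0
```

```bash
python3 -m jog '[{"rx":0,"ry":0,"rz":0,"x":0,"y":0,"z":-0.015,"jaw":-1},{"rx":0,"ry":0,"rz":0,"x":0,"y":0,"z":0,"jaw":-1}]'
```

```text
clock: 3.62
tcp_pos: [0.6431, -0.0717, 0.0198]
orientation: [3.139, 0.134, 0.0]
contact_force: [-0.4, 0.4, 4.0]
grip_width: -0.0002
gripper_force: 1.6
```

```bash
python3 -m jog '[{"rx":0,"ry":0,"rz":0,"x":0,"y":0,"z":-0.008,"jaw":-1},{"rx":0,"ry":0,"rz":0,"x":0,"y":0,"z":0,"jaw":-1}]'
```

```text
clock: 3.88
tcp_pos: [0.6431, -0.0717, 0.0195]
orientation: [3.139, 0.134, 0.001]
contact_force: [-1.8, -0.5, 5.8]
grip_width: -0.0001
gripper_force: 2.9
```

```bash
python3 -m jog '[{"rx":0,"ry":0,"rz":0,"x":0,"y":0,"z":-0.012,"jaw":-1},{"rx":0,"ry":0,"rz":0,"x":0,"y":0,"z":0,"jaw":-1}]'
```

```text
clock: 4.12
tcp_pos: [0.6432, -0.0718, 0.0192]
orientation: [3.139, 0.134, 0.001]
contact_force: [-3.2, -0.4, 8.7]
grip_width: -0.0001
gripper_force: 4.4
```

```bash
python3 -m jog '[{"rx":0,"ry":0,"rz":0,"x":-0.02,"y":-0.0017,"z":0,"jaw":-1},{"rx":0,"ry":0,"rz":0,"x":0,"y":0,"z":0,"jaw":-1}]'
```

```text
clock: 4.38
tcp_pos: [0.6432, -0.0717, 0.0195]
orientation: [3.139, 0.134, 0.005]
contact_force: [1.5, 0.0, 6.2]
grip_width: -0.0002
gripper_force: 3.4
```

```bash
python3 -m jog '[{"rx":0,"ry":0,"rz":0,"x":0,"y":0,"z":-0.018,"jaw":-1},{"rx":0,"ry":0,"rz":0,"x":-0.012,"y":-0.001,"z":0,"jaw":-1},{"rx":0,"ry":0,"rz":0,"x":0,"y":0,"z":0,"jaw":-1}]'
```

```text
clock: 4.75
tcp_pos: [0.6432, -0.0718, 0.0191]
orientation: [3.139, 0.134, 0.007]
contact_force: [0.1, -0.1, 10.3]
grip_width: 0.0002
gripper_force: 5.1
```

```bash
python3 -m jog '[{"rx":0,"ry":0,"rz":0,"x":-0.02,"y":-0.0017,"z":-0.008,"jaw":-1},{"rx":0,"ry":0,"rz":0,"x":0,"y":0,"z":0,"jaw":-1}]'
```

```text
clock: 5.0
tcp_pos: [0.6431, -0.0717, 0.019]
orientation: [3.139, 0.135, 0.011]
contact_force: [2.0, 0.5, 10.7]
grip_width: -0.0001
gripper_force: 5.2
```

```bash
python3 -m jog '[{"rx":0,"ry":0,"rz":0,"x":-0.025,"y":-0.002,"z":-0.012,"jaw":-1},{"rx":0,"ry":0,"rz":0,"x":0,"y":0,"z":0,"jaw":-1}]'
```

```text
clock: 5.25
tcp_pos: [0.6426, -0.0718, 0.0189]
orientation: [3.139, 0.135, 0.014]
contact_force: [3.3, 0.3, 10.9]
grip_width: 0.0001
gripper_force: 5.9
```

```bash
python3 -m jog '[{"rx":0,"ry":0,"rz":0,"x":-0.025,"y":-0.002,"z":-0.01,"jaw":-1},{"rx":0,"ry":0,"rz":0,"x":0,"y":0,"z":0,"jaw":-1}]'
```

```text
clock: 5.5
tcp_pos: [0.6421, -0.0719, 0.0188]
orientation: [3.138, 0.135, 0.017]
contact_force: [4.4, 0.9, 13.2]
grip_width: 0.0003
gripper_force: 6.3
```

```bash
python3 -m jog '[{"rx":0,"ry":0,"rz":0,"x":-0.025,"y":-0.002,"z":0.002,"jaw":-1},{"rx":0,"ry":0,"rz":0,"x":0,"y":0,"z":0,"jaw":-1}]'
```

```text
clock: 5.75
tcp_pos: [0.6408, -0.072, 0.0189]
orientation: [3.138, 0.135, 0.017]
contact_force: [5.3, -0.3, 12.8]
grip_width: 0.0002
gripper_force: 6.2
```

```bash
python3 -m jog '[{"rx":0,"ry":0,"rz":0,"x":-0.025,"y":-0.002,"z":0,"jaw":-1},{"rx":0,"ry":0,"rz":0,"x":0,"y":0,"z":0,"jaw":-1}]'
```

```text
clock: 6.0
tcp_pos: [0.6389, -0.0722, 0.0188]
orientation: [3.138, 0.135, 0.016]
contact_force: [3.5, 0.7, 13.1]
grip_width: 0.0002
gripper_force: 6.5
```

```bash
python3 -m jog '[{"rx":0,"ry":0,"rz":0,"x":-0.04,"y":-0.0034,"z":0.008,"jaw":-1},{"rx":0,"ry":0,"rz":0,"x":-0.05,"y":-0.004,"z":0.005,"jaw":-1},{"rx":0,"ry":0,"rz":0,"x":-0.05,"y":-0.004,"z":0,"jaw":-1},{"rx":0,"ry":0,"rz":0,"x":0,"y":0,"z":0,"jaw":-1}]'
python3 - <<'E'
from h import *
cv2.imwrite("pics/b.png",cv2.resize(grab_frame("scene")[160:300,180:340,::-1],None,fx=4,fy=4))
E
```

```text
clock: 6.5
tcp_pos: [0.6294, -0.0729, 0.0189]
orientation: [3.138, 0.135, 0.013]
contact_force: [3.4, 0.6, 11.1]
grip_width: -0.0001
gripper_force: 5.7
```

View pics/b.png

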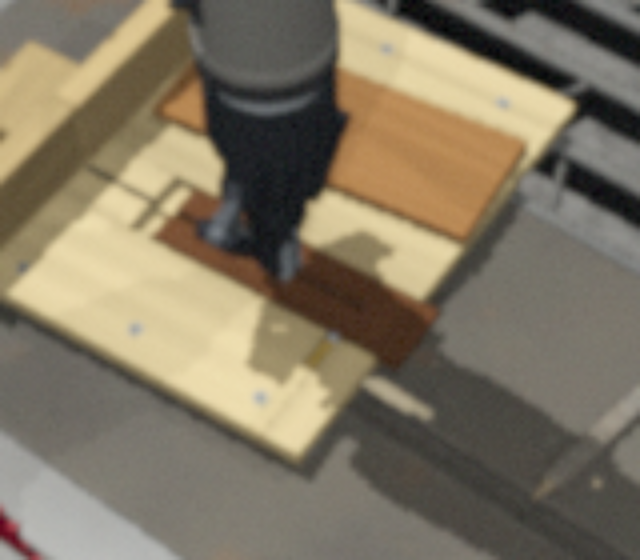

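The insert is following: a gap has opened behind it at (160,205), and its front end overhangs at (410,340). I keep pulling.

```bash
python3 -m jog '[{"rx":0,"ry":0,"rz":0,"x":-0.08,"y":-0.0068,"z":0,"jaw":-1},{"rx":0,"ry":0,"rz":0,"x":-0.08,"y":-0.0068,"z":0,"jaw":-1},{"rx":0,"ry":0,"rz":0,"x":-0.08,"y":-0.0068,"z":0,"jaw":-1}]'
```

```text
clock: 6.92
tcp_pos: [0.616, -0.0741, 0.0191]
orientation: [3.138, 0.135, 0.016]
contact_force: [5.0, 0.3, 10.0]
grip_width: 0.0001
gripper_force: 5.1
```

```bash
python3 -m jog '[{"rx":0,"ry":0,"rz":0,"x":-0.1,"y":-0.0085,"z":0,"jaw":-1},{"rx":0,"ry":0,"rz":0,"x":-0.1,"y":-0.0085,"z":0,"jaw":-1},{"rx":0,"ry":0,"rz":0,"x":-0.1,"y":-0.0085,"z":0,"jaw":-1}]'
```

```text
clock: 7.3
tcp_pos: [0.5981, -0.0756, 0.0191]
orientation: [3.138, 0.135, 0.016]
contact_force: [5.1, 0.4, 10.5]
grip_width: 0.0001
gripper_force: 5.2
```

```bash
python3 -m jog '[{"rx":0,"ry":0,"rz":0,"x":-0.1,"y":-0.0085,"z":0,"jaw":-1},{"rx":0,"ry":0,"rz":0,"x":-0.1,"y":-0.0085,"z":0,"jaw":-1},{"rx":0,"ry":0,"rz":0,"x":-0.1,"y":-0.0085,"z":0,"jaw":-1}]'
```

```text
clock: 7.68
tcp_pos: [0.5802, -0.0771, 0.019]
orientation: [3.138, 0.135, 0.017]
contact_force: [5.2, -0.5, 10.5]
grip_width: 0.0001
gripper_force: 5.3
```

```bash
python3 -m jog '[{"rx":0,"ry":0,"rz":0,"x":-0.1,"y":-0.0085,"z":0,"jaw":-1},{"rx":0,"ry":0,"rz":0,"x":-0.06,"y":-0.005,"z":0,"jaw":-1},{"rx":0,"ry":0,"rz":0,"x":0,"y":0,"z":0,"jaw":-1}]'
python3 - <<'E'
from h import *
im=grab_frame("scene")
v=get_obs();print(v['contact_force'])
cv2.imwrite("pics/c.png",cv2.resize(im[160:310,180:380,::-1],None,fx=4,fy=4))
E
```

```text
clock: 8.05
tcp_pos: [0.5696, -0.078, 0.0188]
orientation: [3.138, 0.135, 0.013]
contact_force: [2.9, 0.6, 13.4]
grip_width: 0.0
gripper_force: 6.4
[ 2.96075821 -0.6904728  13.42341869]
```

View pics/c.png

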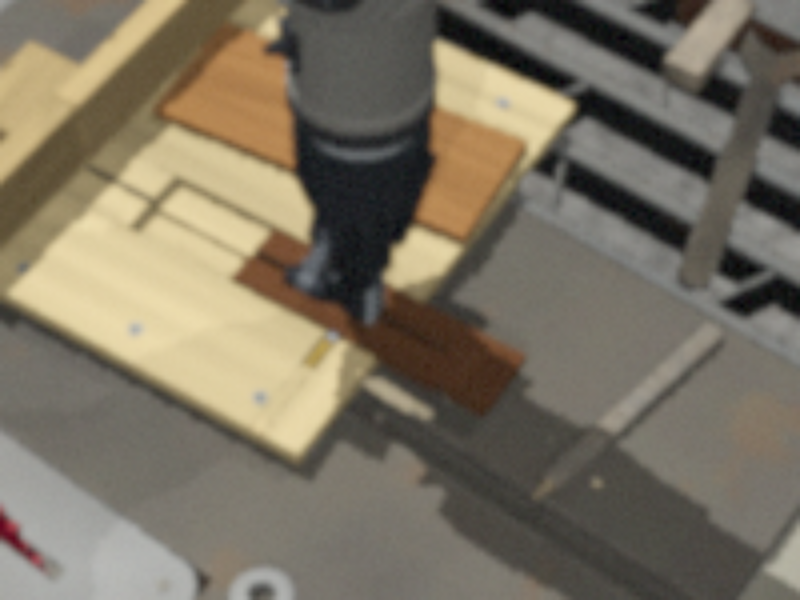

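The insert now overhangs: its front corners are at (523,355) and (486,406), its rear corners at (270,234) and (236,274). Before releasing I compute how far it has moved.

Run:
```python
from h import *
c=np.array([(523,355),(486,406),(270,234),(236,274)])/4+[180,160]
P=back("scene",c,.02)*1000
print(P.round(1).tolist(),P.mean(0))
print(get_obs()['contact_force'])
```

```text
[[472.2, -108.7], [468.5, -66.3], [648.3, -88.7], [644.7, -52.2]] [558.42731587 -78.9633402 ]
[ 2.96075821 -0.6904728  13.42341869]
```

```bash
python3 -m jog '[{"rx":0,"ry":0,"rz":0,"x":0,"y":0,"z":0.1,"jaw":-1},{"rx":0,"ry":0,"rz":0,"x":0,"y":0,"z":0.6,"jaw":-1},{"rx":0,"ry":0,"rz":0,"x":-0.5,"y":-0.05,"z":0.2,"jaw":1},{"rx":0,"ry":0,"rz":0,"x":-0.5,"y":-0.05,"z":0,"jaw":1},{"rx":0,"ry":0,"rz":0,"x":0,"y":0,"z":0,"jaw":1},{"rx":0,"ry":0,"rz":0,"x":0,"y":0,"z":0,"jaw":1},{"rx":0,"ry":0,"rz":0,"x":0,"y":0,"z":0,"jaw":1},{"rx":0,"ry":0,"rz":0,"x":0,"y":0,"z":0,"jaw":1}]'
python3 - <<'E'
from h import *
im=grab_frame("scene")
cv2.imwrite("pics/d.png",cv2.resize(im[160:310,180:380,::-1],None,fx=4,fy=4))
E
```

```text
clock: 9.1
tcp_pos: [0.506, -0.084, 0.0702]
orientation: [-3.139, -0.135, -0.0]
contact_force: [0.5, -0.1, -0.6]
grip_width: 0.0851
gripper_force: 0.0
```

View pics/d.png

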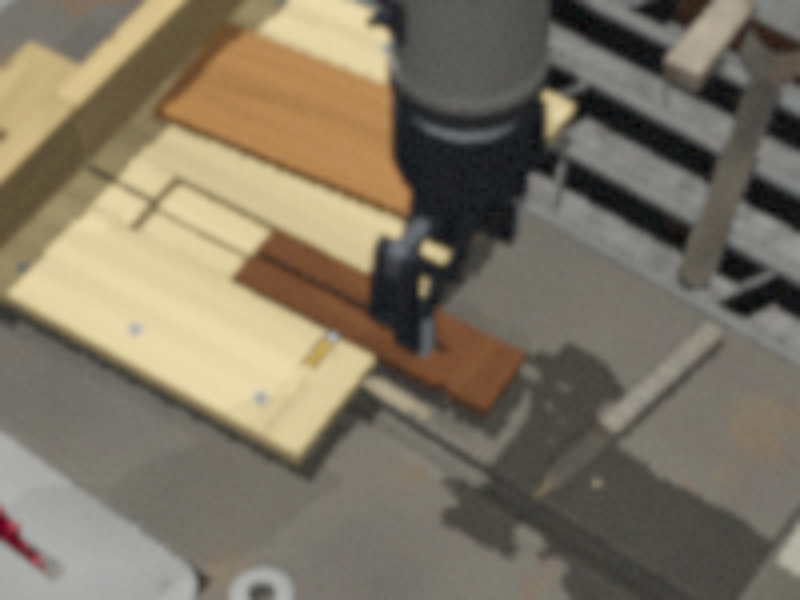

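The jaws are open astride the overhanging end, with the insert still flat. Now down, then close.

```bash
python3 -m jog '[{"rx":0,"ry":0,"rz":0,"x":0,"y":0,"z":-0.5,"jaw":1},{"rx":0,"ry":0,"rz":0,"x":0,"y":0,"z":-0.35,"jaw":1},{"rx":0,"ry":0,"rz":0,"x":0,"y":0,"z":-0.12,"jaw":1},{"rx":0,"ry":0,"rz":0,"x":0,"y":0,"z":0,"jaw":1}]'
python3 -m jog '[{"rx":0,"ry":0,"rz":0,"x":0,"y":0,"z":0,"jaw":0.3},{"rx":0,"ry":0,"rz":0,"x":0,"y":0,"z":0,"jaw":0.15},{"rx":0,"ry":0,"rz":0,"x":0,"y":0,"z":0,"jaw":0},{"rx":0,"ry":0,"rz":0,"x":0,"y":0,"z":0,"jaw":-1},{"rx":0,"ry":0,"rz":0,"x":0,"y":0,"z":0,"jaw":-1},{"rx":0,"ry":0,"rz":0,"x":0,"y":0,"z":0,"jaw":-1},{"rx":0,"ry":0,"rz":0,"x":0,"y":0,"z":0,"jaw":-1}]' 40
```

```text
clock: 9.65
tcp_pos: [0.5054, -0.0841, 0.012]
orientation: [-3.139, -0.135, 0.001]
contact_force: [0.2, 0.1, -0.1]
grip_width: 0.0855
gripper_force: 0.0
clock: 10.52
tcp_pos: [0.5059, -0.0844, 0.0123]
orientation: [3.138, 0.134, 0.002]
contact_force: [0.7, -0.7, 3.0]
grip_width: 0.0461
gripper_force: 40.9
```

```bash
python3 -m jog '[{"rx":0,"ry":0,"rz":0,"x":0,"y":0,"z":0.08,"jaw":-1},{"rx":0,"ry":0,"rz":0,"x":0,"y":0,"z":0.12,"jaw":-1},{"rx":0,"ry":0,"rz":0,"x":0,"y":0,"z":0.2,"jaw":-1},{"rx":0,"ry":0,"rz":0,"x":0,"y":0,"z":0.3,"jaw":-1},{"rx":0,"ry":0,"rz":0,"x":0,"y":0,"z":0.3,"jaw":-1},{"rx":0,"ry":0,"rz":0,"x":0,"y":0,"z":0,"jaw":-1},{"rx":0,"ry":0,"rz":0,"x":0,"y":0,"z":0,"jaw":-1}]'
python3 - <<'E'
from h import *
a=grab_frame("scene")[140:300,180:380,::-1];b=grab_frame("top")[100:260,180:380,::-1]
cv2.imwrite("pics/e.png",cv2.resize(np.hstack([a,b]),None,fx=2,fy=2,interpolation=cv2.INTER_CUBIC))
E
```

```text
clock: 11.4
tcp_pos: [0.505, -0.0841, 0.0719]
orientation: [-3.139, -0.135, 0.001]
contact_force: [0.4, -0.7, -1.1]
grip_width: 0.0461
gripper_force: 41.3
```

View pics/e.png

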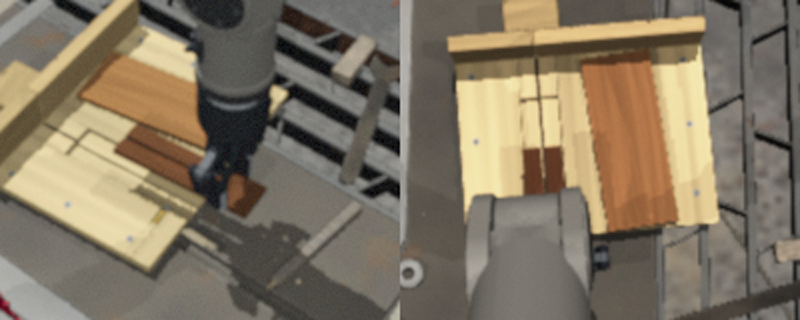

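```bash
python3 -m jog '[{"rx":0,"ry":0,"rz":0,"x":0.15,"y":-0.15,"z":0,"jaw":-1},{"rx":0,"ry":0,"rz":0.1,"x":0.35,"y":-0.32,"z":0,"jaw":-1},{"rx":0,"ry":0,"rz":0.1,"x":0.45,"y":-0.42,"z":0,"jaw":-1},{"rx":0,"ry":0,"rz":0.1,"x":0.45,"y":-0.42,"z":0,"jaw":-1},{"rx":0,"ry":0,"rz":0.09,"x":0.3,"y":-0.27,"z":-0.1,"jaw":-1},{"rx":0,"ry":0,"rz":0,"x":0.13,"y":-0.115,"z":-0.25,"jaw":-1},{"rx":0,"ry":0,"rz":0,"x":0,"y":0,"z":-0.2,"jaw":-1},{"rx":0,"ry":0,"rz":0,"x":0,"y":0,"z":0,"jaw":-1}]'
python3 - <<'E'
from h import *
a=grab_frame("scene")[140:260,200:360,::-1];b=grab_frame("top")[110:230,220:380,::-1]
cv2.imwrite("pics/f.png",cv2.resize(np.hstack([a,b]),None,fx=2.5,fy=2.5,interpolation=cv2.INTER_CUBIC))
E
```

```text
clock: 12.5
tcp_pos: [0.6132, -0.1846, 0.0371]
orientation: [-3.13, -0.243, 0.006]
contact_force: [-0.0, 0.7, -1.6]
grip_width: 0.0464
gripper_force: 41.3
```

View pics/f.png

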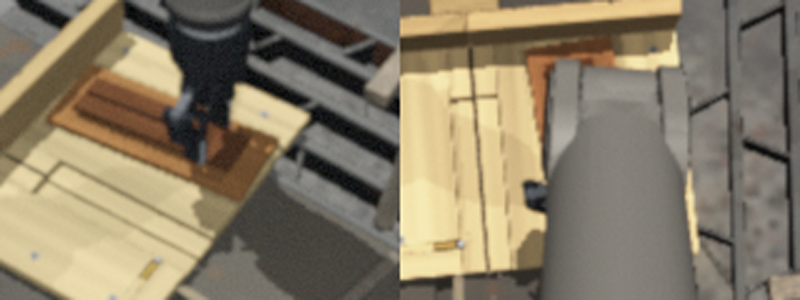

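The insert is above the blank: in the left crop its corners are about (75,107), (97,79), (250,136) and (221,171), and the blank's about (48,118), (99,66), (278,146) and (240,200).

Run:
```python
from h import *
f=lambda c,z:back("scene",np.array(c)/2.5+[200,140],z)*1000
for n,c,z in(("ins",[(75,107),(97,79),(250,136),(221,171)],.045),("blank",[(48,118),(99,66),(278,146),(240,200)],.029)):
    P=f(c,z);a=(P[0]+P[1])-(P[2]+P[3]);print(n,P.round().tolist(),P.mean(0).round(1),np.degrees(np.arctan2(a[1],a[0])),np.linalg.norm(a)/2)
```

```text
ins [[744.0, -137.0], [752.0, -181.0], [580.0, -213.0], [576.0, -159.0]] [ 663.1 -172.4] 9.10933579401534 172.85063243381381
blank [[767.0, -119.0], [774.0, -208.0], [557.0, -232.0], [547.0, -152.0]] [ 661.3 -177.5] 7.3143874010617855 220.32224579715415
```

```bash
python3 -m jog '[{"rx":0,"ry":0,"rz":0,"x":0,"y":-0.04,"z":-0.06,"jaw":-1},{"rx":0,"ry":0,"rz":0,"x":0,"y":0,"z":-0.05,"jaw":-1},{"rx":0,"ry":0,"rz":0,"x":0,"y":0,"z":0,"jaw":-1}]'
```

```text
clock: 12.98
tcp_pos: [0.615, -0.1883, 0.0324]
orientation: [-3.132, -0.241, 0.0]
contact_force: [-0.0, -0.3, -1.6]
grip_width: 0.0464
gripper_force: 41.3
```

```bash
python3 -m jog '[{"rx":0,"ry":0,"rz":0,"x":0,"y":0,"z":-0.015,"jaw":-1},{"rx":0,"ry":0,"rz":0,"x":0,"y":0,"z":0,"jaw":-1}]'
```

```text
clock: 13.22
tcp_pos: [0.6152, -0.1883, 0.0316]
orientation: [-3.132, -0.241, -0.0]
contact_force: [-0.3, 0.5, -2.0]
grip_width: 0.0458
gripper_force: 41.3
```

```bash
python3 -m jog '[{"rx":0,"ry":0,"rz":0,"x":0,"y":0,"z":-0.03,"jaw":-1},{"rx":0,"ry":0,"rz":0,"x":0,"y":0,"z":0,"jaw":-1}]'
```

```text
clock: 13.48
tcp_pos: [0.6153, -0.1883, 0.0298]
orientation: [3.132, 0.241, 0.0]
contact_force: [-0.1, -0.0, -0.8]
grip_width: 0.0459
gripper_force: 41.3
```

```bash
python3 -m jog '[{"rx":0,"ry":0,"rz":0,"x":0,"y":0,"z":-0.02,"jaw":-1},{"rx":0,"ry":0,"rz":0,"x":0,"y":0,"z":0,"jaw":-1}]'
```

```text
clock: 13.72
tcp_pos: [0.6153, -0.1884, 0.0293]
orientation: [3.132, 0.241, 0.0]
contact_force: [-2.2, -0.6, 4.9]
grip_width: 0.0464
gripper_force: 41.9
```

Contact made, so I open and rise.

```bash
python3 -m jog '[{"rx":0,"ry":0,"rz":0,"x":0,"y":0,"z":0.01,"jaw":0.2},{"rx":0,"ry":0,"rz":0,"x":0,"y":0,"z":0,"jaw":0.4},{"rx":0,"ry":0,"rz":0,"x":0,"y":0,"z":0,"jaw":1},{"rx":0,"ry":0,"rz":0,"x":0,"y":0,"z":0,"jaw":1},{"rx":0,"ry":0,"rz":0,"x":0,"y":0,"z":0.3,"jaw":1},{"rx":0,"ry":0,"rz":0,"x":0,"y":0,"z":0.8,"jaw":1},{"rx":0,"ry":0,"rz":0,"x":-0.8,"y":0,"z":0.5,"jaw":1},{"rx":0,"ry":0,"rz":0,"x":-0.8,"y":0,"z":0.5,"jaw":1}]'
python3 -m jog '[{"rx":0,"ry":0,"rz":0,"x":0,"y":-0.9,"z":0.3,"jaw":1},{"rx":0,"ry":0,"rz":0,"x":0,"y":-0.9,"z":0.3,"jaw":1},{"rx":0,"ry":0,"rz":0,"x":0,"y":-0.9,"z":0,"jaw":1},{"rx":0,"ry":0,"rz":0,"x":0,"y":-0.9,"z":0,"jaw":1},{"rx":0,"ry":0,"rz":0,"x":0,"y":-0.9,"z":0,"jaw":1},{"rx":0,"ry":0,"rz":0,"x":0,"y":0,"z":0,"jaw":1}]'
python3 - <<'E'
from h import *
a=grab_frame("scene")[140:260,200:360,::-1];b=grab_frame("top")[110:230,220:380,::-1]
cv2.imwrite("pics/g.png",cv2.resize(np.hstack([a,b]),None,fx=2.5,fy=2.5,interpolation=cv2.INTER_CUBIC))
E
```

```text
clock: 14.72
tcp_pos: [0.5188, -0.1883, 0.1575]
orientation: [3.131, 0.242, 0.003]
contact_force: [-0.9, -1.1, -0.1]
grip_width: 0.0853
gripper_force: 0.0
clock: 15.48
tcp_pos: [0.5167, -0.4642, 0.1922]
orientation: [3.13, 0.229, -0.001]
contact_force: [0.6, 0.2, -0.2]
grip_width: 0.0856
gripper_force: 0.0
```

View pics/g.png

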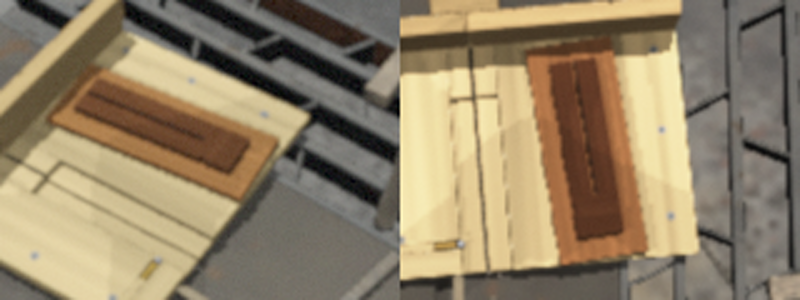

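The insert lies flat on the blank. In the top crop the end margins are about 15 and 21 px and the side margins about 20 px each, at roughly 1 mm/px, so it is centred and square. Handing in.

```bash
python3 -c "
from bench import r
print(r.hand_in())"
```

```text
the job is handed in; nothing more can be done
None
```

The insert was drawn out, lifted and laid flat on the blank, about 3 mm off centre lengthways by the last picture and square to it. I handed the job in at about 15.5 s; no verdict came back.

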